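# Check the sample trolley's brake lever

## Robot

A 6-joint arm with a two-finger parallel gripper is mounted at the origin on the work surface. World frame = base frame: x ahead of the robot, y to its left, z up, the work surface at z = 0. Lengths are in m, angles in degrees, forces in N, time in s.
With the tool pointing down it reaches from about 0.375 to 0.975 m from the base axis. Payload 3.8 kg.
Tool frame: the origin (TCP) lies between the finger pads; the fingertips stand arm.tip_reach ahead of it and the grasp point (between the pads) lies 6 mm ahead of it (arm.tip_reach is the distance from the TCP to the fingertips, in m); z points along the fingers, x is the direction in which the jaws open and shut, and the axes are right-handed (so a half turn about z gives the same grasp; the last joint's range is limited). The gripper opens to 85 mm and grips with 20 to 120 N. Pads are 22 mm wide; open, the fingers measure 114 mm over their backs; the gripper's body (76 mm by 85 mm) begins 54 mm behind the grasp point. The pads swing forward as they close: fully open they stand 13 mm farther back than shut.
Start: joints at [-67.03, 15.12, 91.902, -0, 72.978, -2.114], TCP at [0.286, -0.611, 0.222] pointing down, gripper open.
Joint ranges: [-150.88, 150.88], [-54.13, 125.18], [17.81, 147.31], [-75.09, 255.09], [0, 152.58], [-146.25, 146.25]. Speed limits (degrees/s): [147.25, 147.25, 180, 180, 180, 180].

## Interface

Orientations are given as [roll, pitch, yaw] about the fixed x, y, z axes, in that order (R = Rz(yaw) Ry(pitch) Rx(roll)).
In Python, from rig import arm gives the robot as it stands. The module is installed in compiled form; this text tells all that it offers.
- The arm moves only by the shell command python3 -m inch 'ROWS' [FORCE]. ROWS is a JSON object of lists of equal length, an entry for each row: "travel": the shift along the world's x, y, z scaled (see below), a list of three; "rot": the turn, a rotation vector about the world's x, y, z scaled (see below), a list of three; "jaw": the closure, from -1 (fully open) to 1 (shut), so that 0 is half open. A call has 1 to 12 rows; each row shifts and turns the commanded pose from where the row before left it; what a row does not reach is not made up. The controller multiplies each number of a shift by 30 mm and each number of a turn by 0.15 rad. A row lasts 1/10 s, in which the tool goes at most 50 mm and 8.59 degrees, less where a joint would pass 70% of its speed; a pose out of reach is approached as far as the arm can. A call with a number of a shift or a turn outside -1 to 1 is refused whole. A call with a gripper value outside its range is refused whole. The fingers move at their own pace and stop on an object; FORCE is the grip in N (left out, the last holds). Time passes only in rows, so rows that do not move let the fingers close. It gives the time, the measured TCP pose, the force and the opening at its end, in the units of the state.
- arm.state(): the state, without advancing time (a new reading comes with each control period).
- arm.get_image(name): name is "side" or "top"; returns a dict with "image" (384x512x3 uint8, blue, green, red), "mtx" (3x3 intrinsics, pixels), "eye" and "attitude" of the camera in the world. Camera axes: x right, y down, z forward; pixel columns grow to the right and rows downward; lengths in m; the calibration is good to about 2 mm. A picture is of the moment at which its call begins. There is no depth.
- arm.sign_off(): hands the job in, once; it reports no verdict.
The state is a dict: "t": time; "qpos": joint angles; "dq": joint speeds; "effort": joint torques, N m; "tool_pos": TCP position; "orientation": TCP orientation; "contact_force": force on the tool from outside, world axes, zero at the start; "torque": the same for the moment, N m; "grip_width": finger opening in m.
Only numpy, scipy, OpenCV 4.12 (cv2) and the standard library are available. Lean on these libraries where they do the work, as an engineer would, in place of code of your own. Each camera call takes 0.05 s, during which the arm holds its last target.

## Task

The push-grips of the sample trolley are clamped on the table for a check. With the backs or tips of the fingers, from its outer side only, gently press the long brake lever (the one with the ball end) in towards its grip until it stops, keep it there for a second, and let it come fully back out by itself; then press it in to its stop again and finish while holding it there, so that a colleague can read the gap that is left to the grip. Do not pinch the lever or touch the rubber grip, and leave the short lever and everything else on the table alone.

Things in the scene. Friction and masses are not known exactly. Their poses are not given: they have to be found in the camera images.
- brake_stand: Fixed clamp stand of the brake grip: steel base plate 120 x 180 x 12 mm (x, y, z) on the table, with a grey post 40 x 30 mm, 134 mm high (142 with its screw), at local x = 0, y = +75. Origin: centre of the base's underside; z up. The rubber grip runs along local y; the lever lies in front of it, on the local -x side (more or less towards the robot) and is pressed towards local +x.
- brake_grip: The black rubber push-grip (the bar), 32 mm thick (up to 35 at its ribs and 38 at a collar by the post), lying level along the stand's local y from y = +60 to -95, x = 0, its axis 110 mm above the table. Origin and axes: those of brake_stand. Not to be touched.
- brake (a joint): Angle of the long brake lever about its upright pivot: 0 = fully out (rest, 0.42 rad off the line of the grip), grows as it is pressed in, 0.38 = at its stop, nearly parallel to the grip with some 18 to 20 mm of air left to the rubber. A spring pushes it out: at brake_press about 1.7 N at the start of the travel and 5.5 N at the stop. The stop is firm: beyond it the lever hardly moves and the force just grows; stay well below 40 N, 7 to 15 N is plenty.
- brake_pivot (a point): Pivot axis of the brake lever, 110 mm above the table, at local (-36, +60) of brake_stand; its axes are the stand's.
- brake_press (a point): Point to press on the brake lever: middle of the outer face of the blade, 90 mm from the pivot, moves with the lever. Its x axis points level into the outer face, the way the lever is pressed; its y axis points along the blade towards the pivot. The blade is a dark steel strip 18 mm high (z 101 to 119 mm above the table), 8 mm thick with its inner face, running 8 to 125 mm from the pivot and ending in a 22 mm ball.
- brake_blade: Outer part of the long lever (blade and ball), which the fingers press. Origin on the pivot axis at blade mid-height, blade along its -y, outer face to its -x.
- brake_inner: Inner face of the long lever, a 3 mm strip on the side of the blade towards the grip; fingers must not get behind and touch it. Same origin and axes as brake_blade.
- tilt_stand: The second stand, the same in size and layout, with the trolley's tilt lever: origin and axes as brake_stand.
- tilt (a joint): Angle of the short tilt lever (68 mm, no ball): 0 = out; leave it alone.
- tilt_press (a point): Point on the outer face of the short tilt lever, 49 mm from its pivot, 110 mm above the table.
- bottle_a: White sample bottle, blue cap, 48 mm across, 105 high, between or behind the stands; origin under its centre.
- bottle_b: Another such sample bottle, behind the stands; origin under its centre.
- carton: Orange and yellow test-kit carton 60 x 150 x 95 mm behind the stands; origin under its centre.
- dropper: Small white dropper bottle, 28 mm across, 65 high, at the left; origin under its centre.
- dish: Low glass dish, 70 mm across, 14 high, in front of and between the stands; origin under its centre.
- spatula: Lab spatula 150 mm long, under 25 mm high, lying before the stands; origin near its middle.
- beaker: Glass beaker 64 mm across, 80 high, at the right; origin under its centre.
There are look-alikes about, which are no part of the job. Leave any purple look-alike of the brake_stand alone.

How it is judged (in metres and radians):
On the way, in this order (a step that is already met when the one before it is completed fails the run):
1. the fingers press the long lever in to its stop and keep it there for at least 0.6 s (value of joint brake above 0.35 rad and contact force between the fingers and brake_blade above 2 N), for 0.6 s.
2. the long lever is let go and is fully out again (value of joint brake below 0.04 rad and contact force between the arm and brake_blade below 1 N), for 0.1 s.
At the end, for the whole second after the job is handed in: the fingers hold the long lever within 0.03 rad of its stop at 0.38 (joint above 0.35), pressing its blade with more than 2 N; the lever is at rest and the short lever is out (below 0.05 rad) (all of step 1 and value of joint tilt below 0.05 rad and velocity of joint brake below 0.05 rad/s); the arm keeps its last pose, push and grip.
It fails at once if the long lever is pressed with more than 40 N (contact force between the arm and brake_blade above 40 N).
It fails at once if the lever is pinched or pulled from behind (its inner face is touched) (contact force between the arm and brake_inner above 1 N).
It fails at once if the rubber grip is touched (contact force between the arm and brake_grip above 1 N).
It fails at once if the short tilt lever is moved (value of joint tilt above 0.08 rad).
It fails at once if a bottle, the carton, dish, spatula or beaker is shifted or lifted by more than 25 mm (distance of any of bottle_a, bottle_b, carton, dropper, dish, spatula, beaker from where it was at the start of the episode above 0.025 m).
It also fails if it takes over 51 s, if anything falls off the work surface, if the arm or the gripper's body presses on something with over 40 N, if the wrist force passes 120 N, or if a joint passes its speed limit or range.

## Working session

There is one attempt and no reset: what is moved stays moved. The work goes in short steps, Python scripts to look and compute and a shell command to move; the robot and the scene stay as the last step left them, time stands still between calls to the robot, and variables do not carry over. Pictures are saved under pics/ and viewed, and the job is handed in when it is done.

```bash
mkdir -p pics; python3 - <<'E'
from rig import arm
import cv2
print(arm.state(), arm.tip_reach)
for n in("side","top"):
    d=arm.get_image(n); cv2.imwrite(f"pics/{n}0.png",d["image"]); print(n,d["mtx"],d["eye"],d["attitude"])
E
```

```text
{'t': 0.0, 'qpos': array([-6.70320025e+01,  1.51687143e+01,  9.19816212e+01, -1.16942702e-04,
        7.29774629e+01, -2.11249701e+00]), 'dq': array([ 0.03750545, -0.01950362,  0.07194329, -0.06731474,  0.07072994,
        0.0376936 ]), 'effort': array([ 9.24665692e-04, -5.15108299e+01, -3.67315507e+01,  2.88726305e-04,
        1.28388868e-02,  1.63816651e-05]), 'tool_pos': array([ 0.28584767, -0.6106532 ,  0.22046382]), 'orientation': array([-1.79995401e+02,  1.27715564e-01, -6.49194661e+01]), 'contact_force': array([ 0.3282664 ,  1.0074313 , -0.40336654]), 'torque': array([-0.03742253,  0.02490227, -0.01452364]), 'grip_width': 0.08536685767374944} 0.025
side [[481.51147297   0.         259.49068319]
 [  0.         481.51147297 201.84115845]
 [  0.           0.           1.        ]] [0.16450131 1.31725408 0.93917689] [-121.87015638   -1.25112431 -163.28271256]
top [[436.72381889   0.         258.03996606]
 [  0.         436.72381889 184.49182818]
 [  0.           0.           1.        ]] [ 0.3323977  -0.01694271  1.31985394] [-169.59296119    0.75277     -90.50804784]
```

View pics/side0.png

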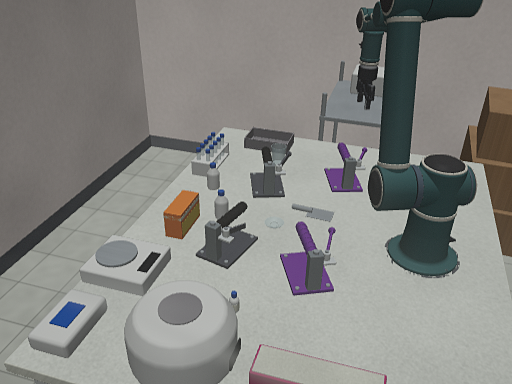

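View pics/top0.png

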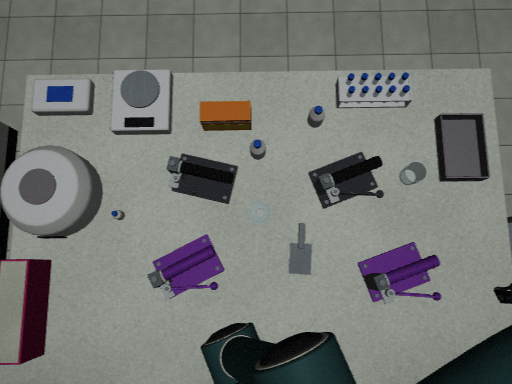

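Two black stands show in the top view, near (205,178) and (345,180), with purple look-alikes near (188,266) and (398,272). The ball-ended lever on a black stand appears to end near (380,194). I'll check that in crops.

```bash
python3 - <<'E'
import cv2
a=cv2.imread("pics/top0.png")
cv2.imwrite("pics/c1.png",cv2.resize(a[140:220,300:400],None,fx=7,fy=7,interpolation=cv2.INTER_CUBIC))
cv2.imwrite("pics/c2.png",cv2.resize(a[140:220,155:255],None,fx=7,fy=7,interpolation=cv2.INTER_CUBIC))
a=cv2.imread("pics/side0.png")
cv2.imwrite("pics/c3.png",cv2.resize(a[135:215,235:335],None,fx=7,fy=7,interpolation=cv2.INTER_CUBIC))
E
```

```text
(no output)
```

View pics/c1.png

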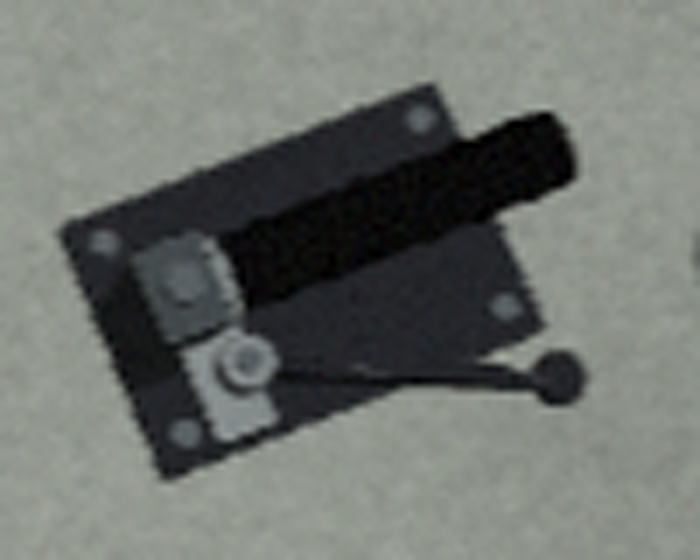

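View pics/c2.png

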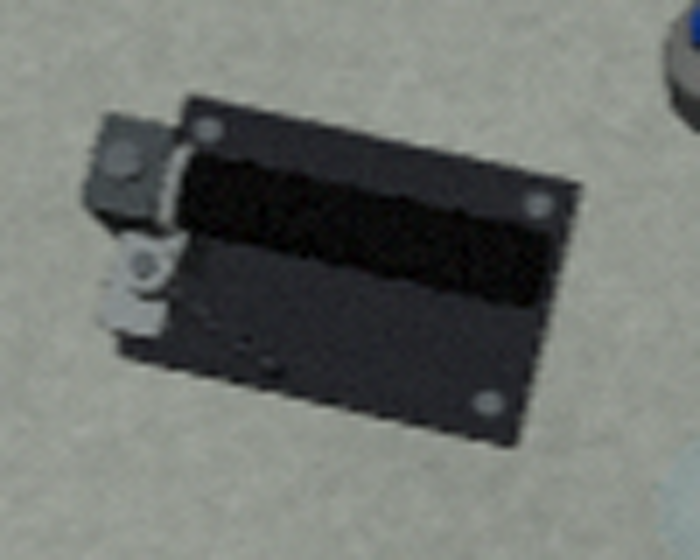

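View pics/c3.png

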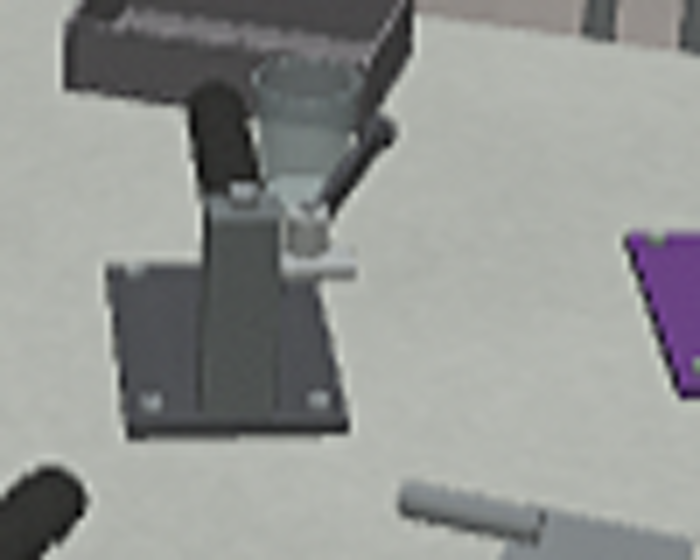

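The top crop (offset 300,140, ×7) shows the black stand with the ball-ended lever: ball at crop (558,377), pivot at (248,360), base corners at (433,85), (545,325), (165,480) and (60,232). The other black stand has the short lever. Candidates for the long lever:
- Black stand at (345,180): this is the one.
- Short-lever stand at (205,178): not it.
- Purple stands at (188,266) and (398,272): leave alone.

```bash
cat > h.py <<'E'
import numpy as np
from scipy.spatial.transform import Rotation as R
from scipy.optimize import least_squares
C={"side":(481.51147297,259.49068319,201.84115845,[0.16450131,1.31725408,0.93917689],[-121.87015638,-1.25112431,-163.28271256]),
"top":(436.72381889,258.03996606,184.49182818,[0.3323977,-0.01694271,1.31985394],[-169.59296119,0.75277,-90.50804784])}
def proj(n,P):
    f,cx,cy,e,a=C[n]; p=R.from_euler('xyz',a,degrees=True).inv().apply(np.atleast_2d(P)-e)
    return np.c_[f*p[:,0]/p[:,2]+cx,f*p[:,1]/p[:,2]+cy]
def back(n,px,z):
    f,cx,cy,e,a=C[n]; d=R.from_euler('xyz',a,degrees=True).apply([(px[0]-cx)/f,(px[1]-cy)/f,1]); e=np.array(e)
    return e+d*(z-e[2])/d[2]
E
python3 - <<'E'
from h import *
t=lambda x,y:(300+x/7,140+y/7)
s=lambda x,y:(235+x/7,135+y/7)
cs=[back("top",t(*c),.012) for c in [(433,85),(545,325),(165,480),(60,232)]]
print(np.round(cs,4))
for n,c,z in [("pivot",(248,360),.125),("ball",(558,377),.11),("post",(183,283),.142),("gripend",(572,150),.11)]: print(n,back("top",t(*c),z))
# fit: local pts
L=[(60,-90,12),(-60,-90,12),(-60,90,12),(60,90,12)]
loc=[]
obs=[]
for l,c in zip(L,[(433,85),(545,325),(165,480),(60,232)]): loc.append(("top",l));obs.append(t(*c))
loc.append(("top",(0,75,142)));obs.append(t(183,283))
loc.append(("top",(-36-130*np.sin(.42),60-130*np.cos(.42),110)));obs.append(t(558,377))
for l,c in [((-60,90,12),(348,430)),((60,90,12),(128,436)),((0,75,142),(243,190)),((60,-90,12),(108,265)),((-36-130*np.sin(.42),60-130*np.cos(.42),110),(378,132))]:
    loc.append(("side",l));obs.append(s(*c))
def w(p,l):
    c,sn=np.cos(p[2]),np.sin(p[2]);l=np.array(l)/1000;return np.array([p[0]+c*l[0]-sn*l[1],p[1]+sn*l[0]+c*l[1],l[2]])
f=lambda p:np.concatenate([proj(n,w(p,l))[0]-o for (n,l),o in zip(loc,obs)])
r=least_squares(f,[.6,-.2,0],loss='soft_l1');p=r.x
print(p,np.degrees(p[2]));print(np.round(f(p).reshape(-1,2),1))
print("pivot",w(p,(-36,60,110)))
for th in (0,.2,.38):
    a=.42-th  # lever dir
    for d in (90,115): print(th,d,w(p,(-36-d*np.sin(a)-4*np.cos(a),60-d*np.cos(a)+4*np.sin(a),110)), "dirdeg",np.degrees(p[2]+a) )
    print('ball',w(p,(-36-136*np.sin(a),60-136*np.cos(a),110)))
print(back("top",(407,175),.04),back("top",(301,245),.01),back("top",(259,212),.01))
E
```

```text
[[ 0.6704 -0.3223  0.012 ]
 [ 0.5627 -0.3651  0.012 ]
 [ 0.4969 -0.1984  0.012 ]
 [ 0.6063 -0.1566  0.012 ]]
pivot [ 0.53006326 -0.21718201  0.125     ]
ball [ 0.52429828 -0.34292576  0.11      ]
post [ 0.55808991 -0.19018431  0.142     ]
gripend [ 0.61724254 -0.35406382  0.11      ]
[ 0.58528717 -0.25905328  0.36851362] 21.11427520516415
[[-0.3 -1. ]
 [-0.1  0.3]
 [-0.6  0. ]
 [-1.  -0.8]
 [-0.4 -0.1]
 [ 1.1  0.3]
 [ 0.6 -1.7]
 [ 0.1 -1.9]
 [ 0.5  0. ]
 [ 0.  -0.5]
 [ 0.3 -0.4]]
pivot [ 0.53009032 -0.2160497   0.11      ]
0 90 [ 0.52146389 -0.30572459  0.11      ] dirdeg 45.178502600658724
0 115 [ 0.5201773  -0.33069146  0.11      ] dirdeg 45.178502600658724
ball [ 0.52309126 -0.35186949  0.11      ]
0.2 90 [ 0.53945149 -0.30565087  0.11      ] dirdeg 33.719346698042266
0.2 115 [ 0.5431507  -0.33037567  0.11      ] dirdeg 33.719346698042266
ball [ 0.550214   -0.35055263  0.11      ]
0.38 90 [ 0.55534151 -0.30252732  0.11      ] dirdeg 23.40610638568744
0.38 115 [ 0.56340742 -0.32619039  0.11      ] dirdeg 23.40610638568744
ball [ 0.57396888 -0.34477682  0.11      ]
[ 0.59135303 -0.44610644  0.04      ] [ 0.38897044 -0.12785009  0.01      ] [ 0.48878481 -0.00401312  0.01      ]
```

```bash
python3 -m inch '{"travel":[[0.56,0.84,0],[0.56,0.84,0],[0.56,0.84,0],[0.56,0.84,0],[0.56,0.84,0],[0.56,0.84,0],[0.56,0.84,0],[0.56,0.84,0],[0.56,0.84,0],[0.56,0.84,0],[0.56,0.84,0],[0.56,0.84,0]],"rot":[[0,0,0.795],[0,0,0.795],[0,0,0.795],[0,0,0.795],[0,0,0.795],[0,0,0.795],[0,0,0.795],[0,0,0.795],[0,0,0.795],[0,0,0.795],[0,0,0.795],[0,0,0.795]],"jaw":[1,1,1,1,1,1,1,1,1,1,1,1]}' 20; python3 -m inch '{"travel":[[0,0,0],[0,0,0]],"rot":[[0,0,0],[0,0,0]],"jaw":[1,1]}'
```

```text
t: 1.3
tool_pos: [0.488, -0.3076, 0.2212]
orientation: [-180.0, 0.0, 17.4]
contact_force: [0.2, -0.2, 0.2]
grip_width: -0.0001
t: 1.5
tool_pos: [0.4877, -0.3083, 0.2213]
orientation: [-180.0, 0.1, 17.1]
contact_force: [0.6, -1.1, -0.5]
grip_width: 0.0001
```

```bash
python3 -m inch '{"travel":[[0,0,-0.6],[0,0,-0.6],[0,0,-0.6],[0,0,0]],"rot":[[0,0,0],[0,0,0],[0,0,0],[0,0,0]],"jaw":[1,1,1,1]}'; python3 - <<'E'
from rig import arm
import cv2,numpy as np
a=arm.get_image("top")["image"];b=arm.get_image("side")["image"]
o=np.hstack([cv2.resize(a[140:240,300:400],None,fx=4,fy=4,interpolation=2),cv2.resize(b[115:215,230:330],None,fx=4,fy=4,interpolation=2)])
cv2.imwrite("pics/d1.png",o)
E
```

```text
t: 1.9
tool_pos: [0.485, -0.3086, 0.1644]
orientation: [-179.7, 0.2, 16.9]
contact_force: [-0.2, 1.0, 0.2]
grip_width: 0.0007
```

View pics/d1.png

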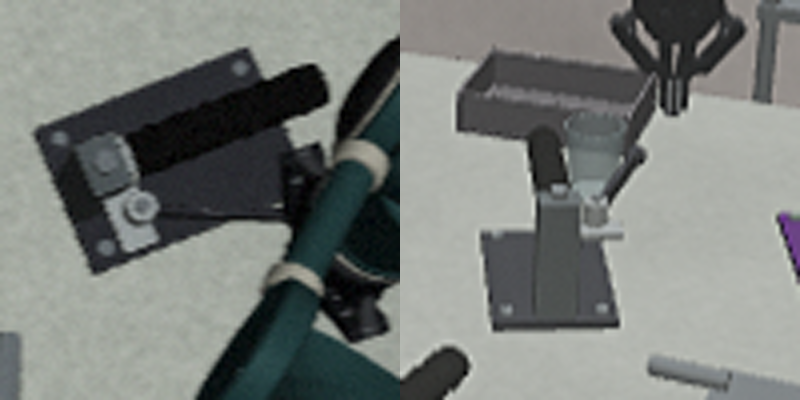

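The closed fingers' tips are at crop (675,112) in the side view, clear of the lever. The knuckles bow outward well above the tips. I'll check the tip height and then descend.

```bash
python3 -c "
from h import *
print(proj('side',[.485,-.3086,.1394]),'seen',(275/4+230,115+113/4))"
python3 -m inch '{"travel":[[0,0,-0.7],[0,0,-0.7],[0,0,0],[0,0,0]],"rot":[[0,0,0],[0,0,0],[0,0,0],[0,0,0]],"jaw":[1,1,1,1]}'; python3 - <<'E'
from rig import arm
import cv2,numpy as np
a=arm.get_image("top")["image"];b=arm.get_image("side")["image"]
o=np.hstack([cv2.resize(a[140:240,300:400],None,fx=4,fy=4,interpolation=2),cv2.resize(b[115:215,230:330],None,fx=4,fy=4,interpolation=2)])
cv2.imwrite("pics/d2.png",o)
E
```

```text
[[297.28446375 152.01662643]] seen (298.75, 143.25)
t: 2.4
tool_pos: [0.488, -0.3095, 0.1268]
orientation: [180.0, -0.0, 17.0]
contact_force: [1.0, -0.4, 0.4]
grip_width: 0.0001
```

View pics/d2.png

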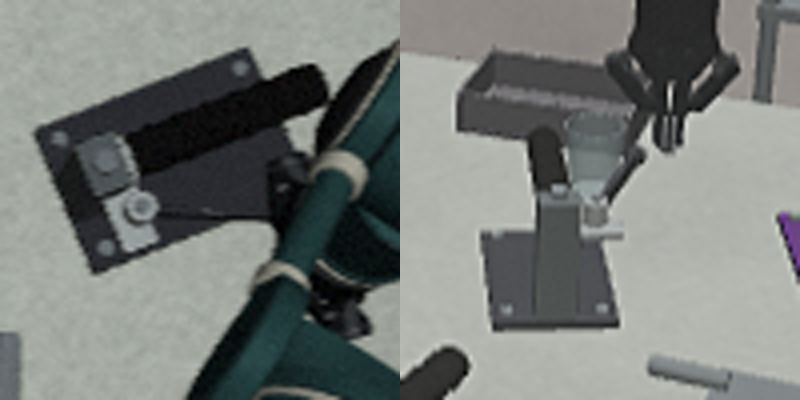

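```bash
python3 - <<'E'
from h import *
from rig import arm
import cv2
print(arm.tip_reach)
p=arm.state()['tool_pos'];print(p)
for dz in (-.04,-.025,0,.02,.04): print(dz,proj('side',p+[0,0,dz]))
b=arm.get_image("side")["image"]
cv2.imwrite("pics/d3.png",cv2.resize(b[120:190,250:340],None,fx=8,fy=8,interpolation=2))
E
```

```text
0.025
[ 0.4888137  -0.30991189  0.12775396]
-0.04 [[295.54541808 163.85228717]]
-0.025 [[295.78549437 160.36741127]]
0 [[296.19023112 154.49237316]]
0.02 [[296.51824126 149.73107556]]
0.04 [[296.85007424 144.91428689]]
```

View pics/d3.png

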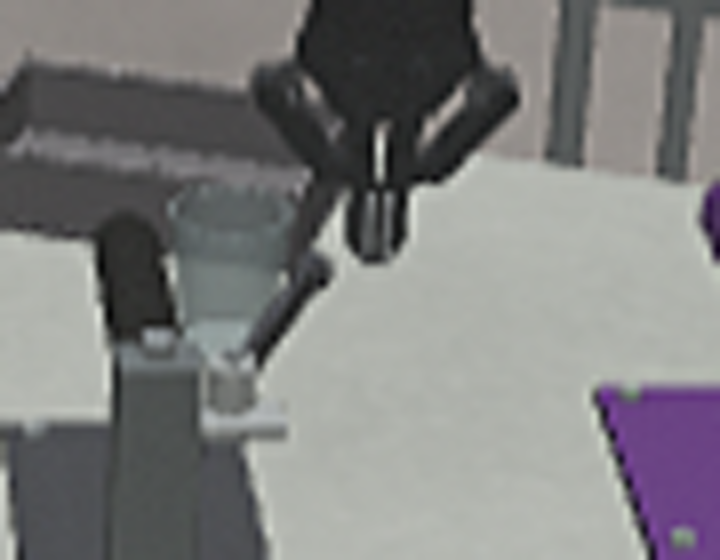

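```bash
python3 - <<'E'
from h import *
from rig import arm
import cv2
for z in (.18,.195,.208,.22,.24,.26): print(z,proj('side',[.286,-.611,z]))
b=cv2.imread("pics/side0.png")
cv2.imwrite("pics/d4.png",cv2.resize(b[60:130,330:410],None,fx=8,fy=8,interpolation=2))
E
```

```text
0.18 [[360.80319783 119.94095551]]
0.195 [[361.2841307  116.54358737]]
0.208 [[361.70403644 113.57732235]]
0.22 [[362.09422159 110.82100713]]
0.24 [[362.75010016 106.18780137]]
0.26 [[363.41303865 101.50472353]]
```

View pics/d4.png

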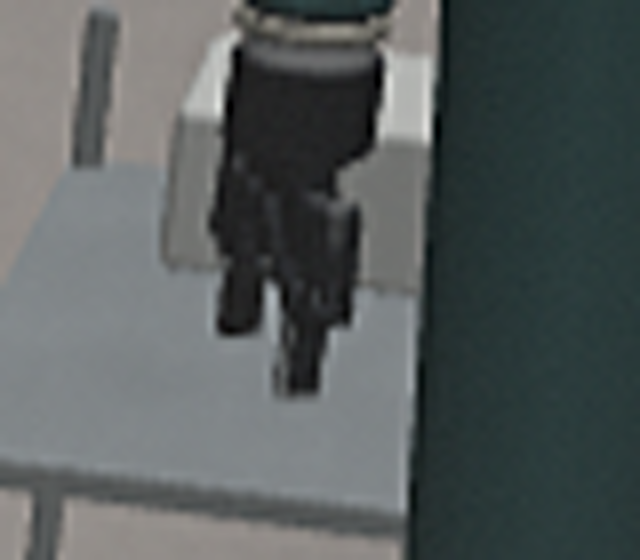

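```bash
python3 - <<'E'
from h import *
for z in (.17,.2,.23,.26): print(z,proj('top',[.4865,-.3086,z]), proj('top',[.4865,-.3086,z-.04]))
print(back('top',(383,201),.22),back('top',(379,201),.18),back('top',(383,201),.25),back('top',(379,201),.21))
E
```

```text
0.17 [[373.46259298 204.48657913]] [[369.85420313 206.46924595]]
0.2 [[376.33436174 202.90865632]] [[372.53765412 204.99479628]]
0.23 [[379.36069023 201.24580908]] [[375.36052702 203.4437398 ]]
0.26 [[382.55440123 199.4909918 ]] [[378.33397738 201.80994699]]
[ 0.48844347 -0.32049971  0.22      ] [ 0.49423133 -0.32107522  0.18      ] [ 0.48418712 -0.31221978  0.25      ] [ 0.489972   -0.31307071  0.21      ]
```

Both cameras place the gripper about 30 mm higher than the state's z suggests: the tip is seen at row 153 and was predicted at 160, and the knuckles agree in the top view. I'll lower it and check by camera.

```bash
python3 -m inch '{"travel":[[0,0,-0.5],[0,0,-0.5],[0,0,0],[0,0,0]],"rot":[[0,0,0],[0,0,0],[0,0,0],[0,0,0]],"jaw":[1,1,1,1]}'; python3 - <<'E'
from h import *
from rig import arm
import cv2
p=arm.state()['tool_pos'];print(p)
for z in (.08,.09,.1,.11,.12): print(z,proj('side',[p[0],p[1],z]))
b=arm.get_image("side")["image"]
cv2.imwrite("pics/d5.png",cv2.resize(b[120:190,250:340],None,fx=8,fy=8,interpolation=2))
E
```

```text
t: 2.95
tool_pos: [0.4868, -0.3082, 0.0943]
orientation: [-179.9, 0.1, 17.1]
contact_force: [-0.9, -0.3, 0.3]
grip_width: -0.0004
[ 0.48680337 -0.30823264  0.09428643]
0.08 [[295.83180391 165.91261217]]
0.09 [[295.9922485  163.60137805]]
0.1 [[296.15361086 161.27692324]]
0.11 [[296.31589889 158.93913396]]
0.12 [[296.47912058 156.58789514]]
```

View pics/d5.png

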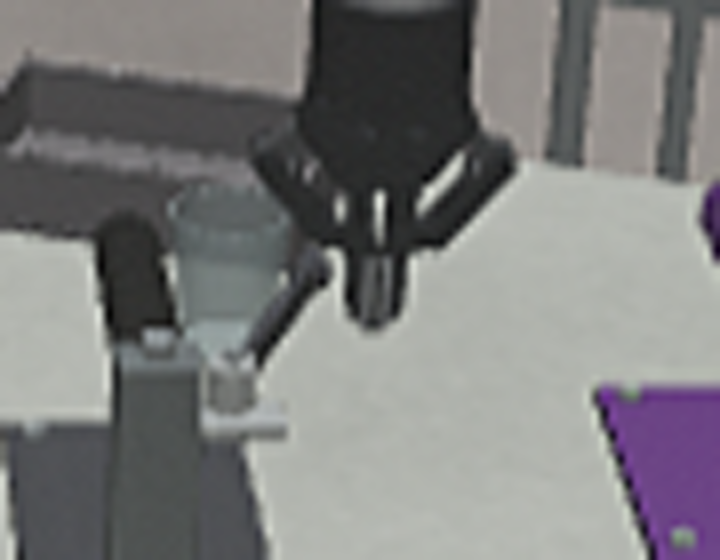

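The tip bottom is now at about (296.5,161), so z ≈ 0.10. I'll go 5 mm lower and start pressing gently.

```bash
python3 -m inch '{"travel":[[0,0,-0.17],[0.2,0,0],[0.2,0,0],[0.2,0,0],[0.2,0,0],[0.2,0,0],[0.2,0,0],[0,0,0]],"rot":[[0,0,0],[0,0,0],[0,0,0],[0,0,0],[0,0,0],[0,0,0],[0,0,0],[0,0,0]],"jaw":[1,1,1,1,1,1,1,1]}'; python3 - <<'E'
from h import *
from rig import arm
import cv2
p=arm.state()['tool_pos'];print(p)
a=arm.get_image("top")["image"];b=arm.get_image("side")["image"]
o=np.hstack([cv2.resize(a[140:240,310:400],None,fx=4,fy=4,interpolation=2),cv2.resize(b[130:180,270:325],None,fx=8,fy=8,interpolation=2)])
cv2.imwrite("pics/d6.png",o)
E
```

```text
t: 3.8
tool_pos: [0.5243, -0.3091, 0.0908]
orientation: [180.0, 0.0, 17.1]
contact_force: [-3.7, -1.5, 2.0]
grip_width: 0.0
[ 0.52433994 -0.30910517  0.09081947]
```

View pics/d6.png

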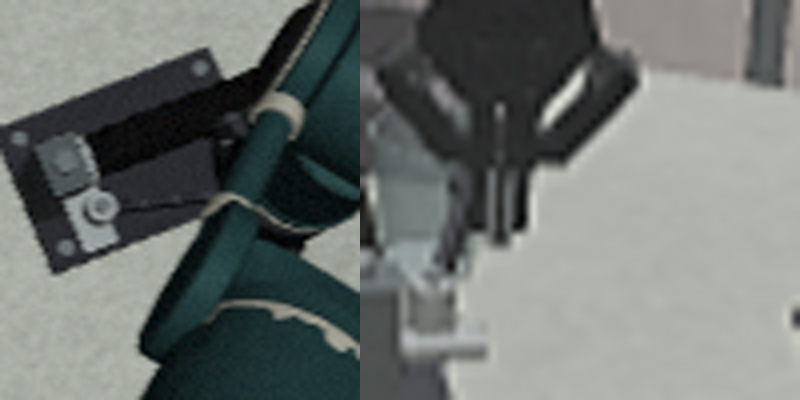

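The lever is moving (reaction about −3.7 N in x, and its angle has changed in the top crop). I'll continue in small steps.

```bash
python3 -m inch '{"travel":[[0.12,0,0],[0.12,0,0],[0.12,0,0],[0,0,0]],"rot":[[0,0,0],[0,0,0],[0,0,0],[0,0,0]],"jaw":[1,1,1,1]}'; python3 -m inch '{"travel":[[0.06,0,0],[0.06,0,0],[0,0,0]],"rot":[[0,0,0],[0,0,0],[0,0,0]],"jaw":[1,1,1]}'
```

```text
t: 4.3
tool_pos: [0.5345, -0.3083, 0.0904]
orientation: [-179.9, 0.0, 17.1]
contact_force: [-4.9, 2.0, 2.4]
grip_width: -0.0001
t: 4.6
tool_pos: [0.5377, -0.3083, 0.0901]
orientation: [-179.9, 0.1, 17.1]
contact_force: [-4.7, 2.4, 1.9]
grip_width: 0.0002
```

```bash
python3 -m inch '{"travel":[[0.07,0,0],[0,0,0]],"rot":[[0,0,0],[0,0,0]],"jaw":[1,1]}';python3 -m inch '{"travel":[[0.05,0,0],[0,0,0]],"rot":[[0,0,0],[0,0,0]],"jaw":[1,1]}'
```

```text
t: 4.8
tool_pos: [0.5396, -0.3083, 0.0901]
orientation: [-179.9, 0.1, 17.1]
contact_force: [-4.9, 0.4, 1.3]
grip_width: -0.0
t: 5.0
tool_pos: [0.541, -0.3083, 0.09]
orientation: [-179.9, 0.1, 17.1]
contact_force: [-6.3, 1.3, 1.8]
grip_width: -0.0001
```

```bash
python3 -m inch '{"travel":[[0.04,0,0],[0,0,0]],"rot":[[0,0,0],[0,0,0]],"jaw":[1,1]}'; python3 - <<'E'
from h import *
from rig import arm
import cv2
print(arm.state()['tool_pos'],arm.state()['contact_force'])
a=arm.get_image("top")["image"];b=arm.get_image("side")["image"]
o=np.hstack([cv2.resize(a[140:210,310:370],None,fx=6,fy=6,interpolation=2),cv2.resize(b[130:190,270:320],None,fx=7,fy=7,interpolation=2)])
cv2.imwrite("pics/d7.png",o)
E
```

```text
t: 5.2
tool_pos: [0.542, -0.3083, 0.09]
orientation: [-179.9, 0.1, 17.1]
contact_force: [-5.8, 1.6, 1.4]
grip_width: -0.0
[ 0.54199185 -0.30829544  0.08996983] [-5.84350564  1.55880461  1.44529688]
```

View pics/d7.png

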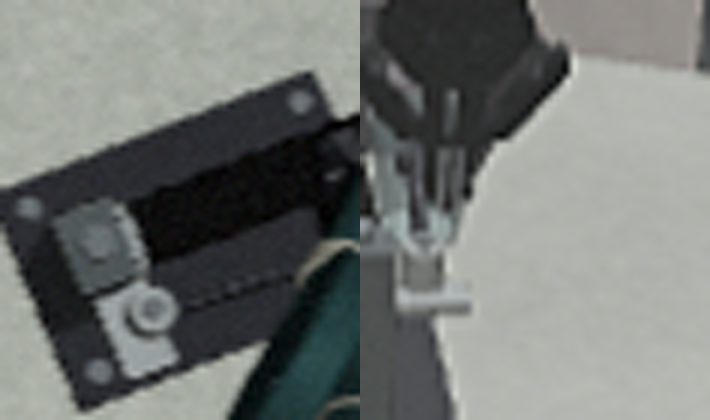

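Blade still about 8° off the grip line in the top crop, so it is not at the stop yet. I'll continue.

```bash
python3 -m inch '{"travel":[[0.05,0,0],[0,0,0]],"rot":[[0,0,0],[0,0,0]],"jaw":[1,1]}';python3 -m inch '{"travel":[[0.04,0,0],[0,0,0]],"rot":[[0,0,0],[0,0,0]],"jaw":[1,1]}'
```

```text
t: 5.5
tool_pos: [0.5433, -0.3082, 0.0899]
orientation: [-179.9, 0.1, 17.1]
contact_force: [-6.7, 0.9, 1.8]
grip_width: 0.0001
t: 5.7
tool_pos: [0.5443, -0.3082, 0.0898]
orientation: [-179.9, 0.1, 17.1]
contact_force: [-6.9, 1.9, 1.4]
grip_width: 0.0002
```

```bash
python3 -m inch '{"travel":[[0.04,0,0],[0,0,0]],"rot":[[0,0,0],[0,0,0]],"jaw":[1,1]}';python3 -m inch '{"travel":[[0.04,0,0],[0,0,0]],"rot":[[0,0,0],[0,0,0]],"jaw":[1,1]}'
```

```text
t: 5.9
tool_pos: [0.5449, -0.3081, 0.0897]
orientation: [-179.8, 0.2, 17.1]
contact_force: [-7.9, 1.6, 2.9]
grip_width: 0.0001
t: 6.1
tool_pos: [0.5449, -0.3081, 0.0897]
orientation: [-179.8, 0.3, 17.1]
contact_force: [-11.2, 1.9, 4.7]
grip_width: 0.0003
```

The TCP has stalled at x = 0.5449 and the force has jumped to 11 N, so this is the stop. I'll hold it for 1.2 s and look.

```bash
python3 -m inch '{"travel":[[0,0,0],[0,0,0],[0,0,0],[0,0,0],[0,0,0],[0,0,0],[0,0,0],[0,0,0],[0,0,0],[0,0,0],[0,0,0],[0,0,0]],"rot":[[0,0,0],[0,0,0],[0,0,0],[0,0,0],[0,0,0],[0,0,0],[0,0,0],[0,0,0],[0,0,0],[0,0,0],[0,0,0],[0,0,0]],"jaw":[1,1,1,1,1,1,1,1,1,1,1,1]}'; python3 - <<'E'
from h import *
from rig import arm
import cv2
print(arm.state()['tool_pos'],arm.state()['contact_force'])
a=arm.get_image("top")["image"];b=arm.get_image("side")["image"]
o=np.hstack([cv2.resize(a[140:210,310:370],None,fx=6,fy=6,interpolation=2),cv2.resize(b[130:190,270:320],None,fx=7,fy=7,interpolation=2)])
cv2.imwrite("pics/d8.png",o)
P=np.array([.53009032,-.2160497,.118])
for th in (0.3,.34,.36,.38):
    a=.42-th;y=.3685
    d=np.array([-np.sin(a)*np.cos(y)+np.cos(a)*np.sin(y),-np.sin(a)*np.sin(y)-np.cos(a)*np.cos(y),0])
    q=proj('top',[P+.01*d,P+.055*d]);print(th,((q-[310,140])*6).round(0).tolist())
E
```

```text
t: 7.3
tool_pos: [0.5449, -0.3081, 0.0897]
orientation: [-179.8, 0.3, 17.1]
contact_force: [-11.4, 2.2, 4.9]
grip_width: -0.0002
[ 0.54492821 -0.30810891  0.08972157] [-11.41798713   2.22921156   4.87294558]
0.3 [[168.0, 306.0], [261.0, 281.0]]
0.34 [[168.0, 305.0], [260.0, 277.0]]
0.36 [[168.0, 304.0], [259.0, 274.0]]
0.38 [[168.0, 304.0], [258.0, 272.0]]
```

View pics/d8.png

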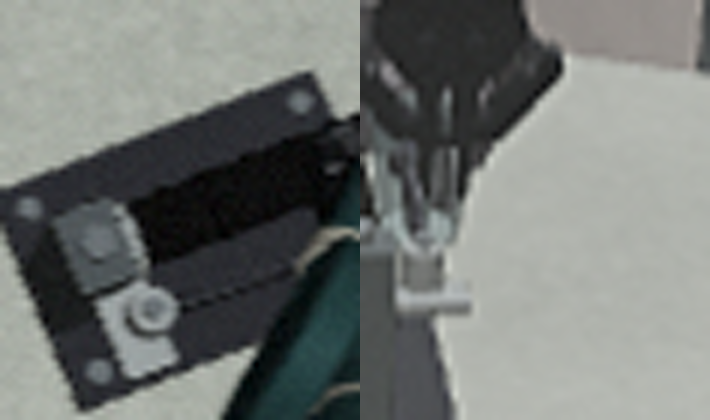

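The blade now runs at about 19.4° in the top crop, against 19.6° predicted for 0.38 rad, and the force is steady at about 12 N. I'll release it fully now.

```bash
python3 -m inch '{"travel":[[-0.25,0,0],[-0.25,0,0],[-0.25,0,0],[-0.25,0,0],[-0.25,0,0],[-0.25,0,0],[-0.25,0,0],[-0.25,0,0],[0,0,0],[0,0,0],[0,0,0],[0,0,0]],"rot":[[0,0,0],[0,0,0],[0,0,0],[0,0,0],[0,0,0],[0,0,0],[0,0,0],[0,0,0],[0,0,0],[0,0,0],[0,0,0],[0,0,0]],"jaw":[1,1,1,1,1,1,1,1,1,1,1,1]}'; python3 - <<'E'
from h import *
from rig import arm
import cv2
a=arm.get_image("top")["image"];b=arm.get_image("side")["image"]
o=np.hstack([cv2.resize(a[140:210,310:370],None,fx=6,fy=6,interpolation=2),cv2.resize(b[130:190,270:320],None,fx=7,fy=7,interpolation=2)])
cv2.imwrite("pics/d9.png",o)
E
```

```text
t: 8.6
tool_pos: [0.4885, -0.309, 0.0908]
orientation: [180.0, -0.0, 17.1]
contact_force: [-1.1, -0.3, 0.3]
grip_width: 0.0001
```

View pics/d9.png

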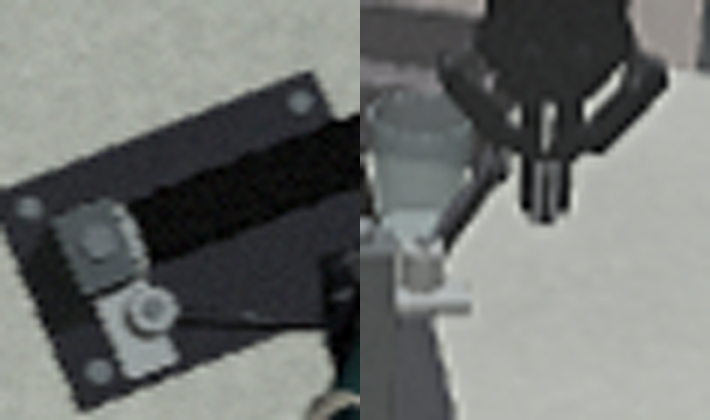

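The lever is fully out again: the blade runs from (180,318) to (320,325) in the crop, as at rest. The fingers are clear and the force is at noise level. Now the second press.

```bash
python3 -m inch '{"travel":[[0.25,0,0],[0.25,0,0],[0.25,0,0],[0.25,0,0],[0.2,0,0],[0.2,0,0],[0.15,0,0],[0.15,0,0],[0.1,0,0],[0.1,0,0],[0,0,0],[0,0,0]],"rot":[[0,0,0],[0,0,0],[0,0,0],[0,0,0],[0,0,0],[0,0,0],[0,0,0],[0,0,0],[0,0,0],[0,0,0],[0,0,0],[0,0,0]],"jaw":[1,1,1,1,1,1,1,1,1,1,1,1]}'
```

```text
t: 9.9
tool_pos: [0.5437, -0.3081, 0.0899]
orientation: [-179.9, 0.2, 17.1]
contact_force: [-6.3, 1.1, 1.5]
grip_width: 0.0001
```

```bash
python3 -m inch '{"travel":[[0.04,0,0],[0,0,0]],"rot":[[0,0,0],[0,0,0]],"jaw":[1,1]}'; python3 -m inch '{"travel":[[0.03,0,0],[0,0,0]],"rot":[[0,0,0],[0,0,0]],"jaw":[1,1]}'
```

```text
t: 10.1
tool_pos: [0.5447, -0.308, 0.0898]
orientation: [-179.8, 0.2, 17.1]
contact_force: [-6.1, 2.2, 2.3]
grip_width: -0.0001
t: 10.3
tool_pos: [0.5448, -0.3079, 0.0898]
orientation: [-179.8, 0.2, 17.1]
contact_force: [-7.7, 2.0, 4.1]
grip_width: -0.0001
```

```bash
python3 -m inch '{"travel":[[0.05,0,0],[0,0,0],[0,0,0],[0,0,0],[0,0,0],[0,0,0],[0,0,0],[0,0,0],[0,0,0],[0,0,0]],"rot":[[0,0,0],[0,0,0],[0,0,0],[0,0,0],[0,0,0],[0,0,0],[0,0,0],[0,0,0],[0,0,0],[0,0,0]],"jaw":[1,1,1,1,1,1,1,1,1,1]}'; python3 - <<'E'
from h import *
from rig import arm
import cv2
A=arm.get_image("top")["image"];b=arm.get_image("side")["image"]
print(arm.state()['tool_pos'],arm.state()['contact_force'])
cv2.imwrite("pics/e1.png",cv2.resize(A[165:205,325:370],None,fx=14,fy=14,interpolation=2))
cv2.imwrite("pics/e2.png",np.hstack([A[100:340,120:512],b[100:340,100:400]]))
P=np.array([.53009032,-.2160497,.119])
for th in (.32,.35,.38):
    a=.42-th;y=.3685
    d=np.array([-np.sin(a)*np.cos(y)+np.cos(a)*np.sin(y),-np.sin(a)*np.sin(y)-np.cos(a)*np.cos(y),0])
    q=proj('top',[P,P+.015*d,P+.05*d]);print(th,((q-[325,165])*14).round(0).tolist())
E
```

```text
t: 11.3
tool_pos: [0.5448, -0.3079, 0.0897]
orientation: [-179.7, 0.4, 17.1]
contact_force: [-12.7, 2.2, 6.2]
grip_width: 0.0
[ 0.5448588  -0.30789095  0.08976377] [-11.85721994   0.71621084   5.25545498]
0.32 [[135.0, 375.0], [208.0, 354.0], [375.0, 306.0]]
0.35 [[135.0, 375.0], [207.0, 352.0], [373.0, 299.0]]
0.38 [[135.0, 375.0], [206.0, 350.0], [370.0, 292.0]]
```

View pics/e1.png

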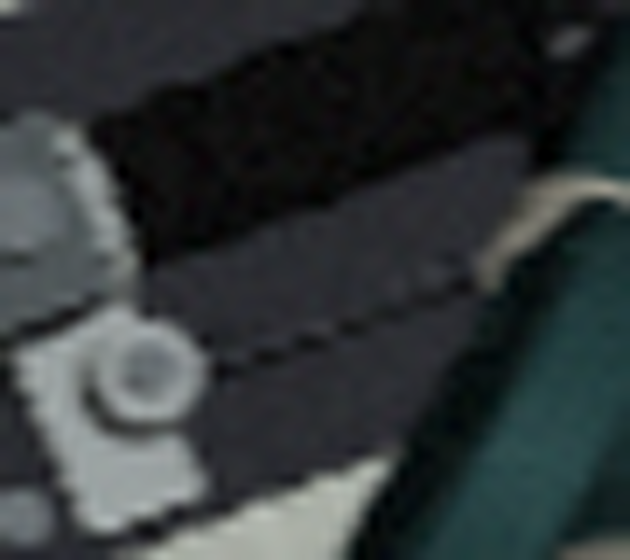

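View pics/e2.png

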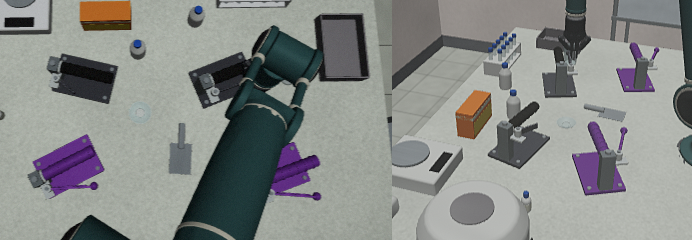

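```bash
python3 - <<'E'
from rig import arm
print(arm.sign_off()); print(arm.state()['contact_force'])
E
```

```text
the job is handed in; nothing more can be done
None
the job is handed in; nothing more can be done
```

I pressed the long brake lever on the black stand in to its stop with the back of the closed fingers and held it there for over 1 s. I then let it spring fully out, pressed it in again, and handed the job in while holding it there. The whole run took about 11 s.

**Last checks**
- **At the stop:** the TCP stalled at x ≈ 0.545 on both presses. The final push was about 12 N along x. In the top image the blade lay parallel to the grip, at about 20° against 19.5° predicted for 0.38 rad.
- **Between presses:** the picture showed the lever back in its rest position with the fingers clear of it. The measured force was about 1 N, which is noise level.
- **Other objects:** the short lever, and the other items I could see in the last pictures, looked undisturbed. The beaker was hidden behind the arm by then.

**Disagreements and unexplained readings**
- **Tool height:** both cameras showed the fingertips about 30 mm higher than the reported tool z, so I set the height by the pictures.
- **Upward force:** about 5 N upward on the tool at the stop. I took this for friction on the blade, but the contact itself was hidden from the cameras, so I could not confirm it or rule out a touch on the grip by sight.

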